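# Weigh the orange cassette basket on the spring balance

### The arm

A 7-joint arm with a two-finger parallel gripper is mounted at the origin on the work surface. World frame = base frame: x ahead of the robot, y to its left, z up, the work surface at z = 0. Lengths are in m, angles in rad, forces in N, time in s.
With the tool pointing down it reaches from about 0.4 to 0.875 m from the base axis. Payload 19.3 kg.
Tool frame: the origin (TCP) lies on the front face of the gripper's body, between the roots of the fingers; the fingertips stand 73 mm ahead of it and the grasp point (between the pads) lies 54 mm ahead of it; z points along the fingers, y is the direction in which the jaws open and shut (so a half turn about z gives the same grasp; the last joint's range is limited). The gripper opens to 85 mm and grips with 20 to 120 N. Pads are 22 mm wide; open, the fingers measure 114 mm over their backs; the gripper's body (76 mm by 85 mm) begins 54 mm behind the grasp point. The pads swing forward as they close: fully open they stand 13 mm farther back than shut.
Start: joints at [-1.396, 0.521, -0.036, 1.599, 0.021, 1.021, -0.113], TCP at [0.151, 0.606, 0.304] pointing down, gripper open.
Joint ranges: [-2.91, 2.91], [-0.3, 2.13], [-1.5, 1.42], [0.17, 2.43], [-1.26, 4.41], [0.16, 1.93], [-2.52, 2.52]. Speed limits (rad/s): [1.89, 1.89, 2.39, 2.39, 3.01, 3.01, 3.01].

### API

Orientations are given as [roll, pitch, yaw] about the fixed x, y, z axes, in that order (R = Rz(yaw) Ry(pitch) Rx(roll)).
In Python, from workcell import bot gives the robot as it stands.
- The arm moves only by the shell command python3 -m crank 'ROWS' [OPENING] [FORCE]. ROWS is a JSON object of lists of equal length, an entry for each row: "travel": the shift along the world's x, y, z in cm, a list of three; "rot": the turn, a rotation vector about the world's x, y, z in degrees, a list of three. A call has 1 to 8 rows; each row is the pose to reach, as a shift and turn from the pose commanded when the call began; what a row does not reach only later rows make up. A row lasts 1/10 s, in which the tool goes at most 50 mm and 8.59 degrees, less where a joint would pass 70% of its speed; a pose out of reach is approached as far as the arm can. A call with a gripper value outside its range is refused whole. OPENING is the opening, from -1 (shut) to 1 (fully open), so that 0 is half open, set as the call begins (- or left out, the last holds). The fingers move at their own pace and stop on an object; FORCE is the grip in N (left out, the last holds). Time passes only in rows, so rows that repeat a pose let the fingers close. It gives the time, the measured TCP pose, the force and the opening at its end, in the units of the state.
- bot.observe(): the state, without advancing time (a new reading comes with each control period).
- bot.grab_frame(name): name is "side" or "top"; returns the picture (384x512x3 uint8, red, green, blue); there is no depth.
- bot.camera_model(name): a dict with "fx", "fy", "cx", "cy" (pixels), "k1" (the pictures are not rectified: a ray, as slopes to the right and down, at radius r is drawn at 1 + k1 r^2 times it, then the intrinsics apply), "R" (3x3) and "t" (3): a world point X has camera coordinates R X + t. Camera axes: x right, y down, z forward; pixel columns grow to the right and rows downward; lengths in m; the calibration is good to about 2 mm. A picture is of the moment at which its call begins. camera_model takes no time and is no camera call.
- bot.job_done(): hands the job in, once; it reports no verdict.
Trained networks look in the newest picture that a camera, given by its name, has taken for a name from the list of things; names that differ only in an ending like _2 or _b are one class to them, and where a whole thing is asked for, a point or a joint stands for the part that bears it (a point fixed in the world has none). Each returns a list of dicts, best first, with "conf" (0 to 1); they miss things now and then, are a little off and sometimes report something else, mostly with a low value. They report only what shows in the picture. A call takes as long as a camera call. They do not tell look-alikes from the thing itself.
- bot.silhouettes(camera, thing): "pixels" (384x512 bool, what is visible of it) and "box" ([centre column, centre row, width, height] in pixels, round what is visible of it).
The state is a dict: "clock": time; "qpos": joint angles; "qd": joint speeds; "joint_efforts": joint torques, N m; "position": TCP position; "tool_rot": TCP orientation; "force": force on the tool from outside, world axes, zero at the start; "moment": the same for the moment, N m; "grip_width": finger opening in m.
Only numpy, scipy, OpenCV 4.12 (cv2) and the standard library are available. Lean on these libraries where they do the work, as an engineer would, in place of code of your own. Each camera call takes 0.05 s, during which the arm holds its last target.

### The job

Weigh the basket of orange cassettes: lift it by its grip, hang its handle bar in the hook of the spring balance, and ease the weight onto the spring, letting go only once the hook carries the whole load, so that the pointer creeps to its reading and never jumps, bounces or is dragged into the red. Leave the basket hanging freely and still, be gentle with the balance, and leave everything else on the bench alone.

Things in the scene. Friction and masses are not known exactly. Their poses are not given: they have to be found in the camera images.
- basket_grip (a point): In the basket's grip: an upright orange block, 12 mm along the basket's x, 30 mm along its y, spanning 102 to 150 mm above the basket's underside; this point is at 132 mm. Grip it from above across the 12 mm, fingers closing along the basket's x. Axes are the basket's, z up.
- basket_bar (a point): Centre of the round steel handle bar (8 mm thick) that must lie in the hook: 100 mm above the basket's underside, 32 mm straight below basket_grip. It runs along the basket's x, level for 12 mm to each side, then slopes down; 60 mm free width and 55 mm of open space under it.
- basket: Steel wire basket with orange cassettes, handle and orange grip, one rigid piece standing on the bench; origin at the centre of its underside. 110 mm along x, 80 mm along y, rim and cassettes up to 40 mm high, 150 mm to the top of the grip. Mass unknown, 0.3 to 0.9 kg. The like basket with blue cassettes is another batch and stays.
- blue_basket: The other basket, blue cassettes and blue grip, same sizes, origin at the centre of its underside. To be left alone.
- hook_seat (a point): Where the hung bar's centre rests in the hook; sinks with it; 195 mm above the bench unloaded. The hook, a red 8 mm rod along this point's x, dips here, flat for 26 mm: free tip 27 mm along -x, topping out 10 mm above this point; crest 28 mm along +x, 12 mm above; rod's underside 12 mm below. Bring the bar, along this point's y, in over the tip with the basket under the rod. Housing: 95 mm along +x.
- hook (a joint): How far hook and red pointer are pulled down, m: 0 unloaded, stop at 0.085. Spring of 150 N/m, light damping: a free load of mass m rests at m x 9.81 / 150, i.e. 0.020 to 0.059. Red zone from 0.072. Faster than 0.06 m/s up or down counts as a jump: letting go while more than about 0.6 N is still held up or pressed down does it.
- scale: Spring balance, fixed to the bench: dark foot 150 x 150 mm, white upright housing 50 x 50 mm, 291 mm tall; on its +y side a yellow dial strip with a black mark each 10 mm and a red zone. Origin on the bench under the housing; the hook points along its -x.
- amber_bottle: Amber bottle, 64 mm across, 120 mm tall, bystander.
- jar: White jar with red cap, 56 mm across, 70 mm tall, bystander.
- slide_box: Green slide box 90 x 100 x 32 mm, bystander.
- brush: Small brush 160 mm long lying on the bench, bystander.
- wax_block: Yellow wax block 40 x 28 x 12 mm, bystander.
Things that resemble listed ones, but are neither listed nor needed, are in the scene too. Of the things like the basket, leave any that is turquoise; of the rest the smaller one is meant.

How it is judged:
On the way, in this order (a step that is already met when the one before it is completed fails the run):
1. the orange basket is lifted off the bench by the gripper (height (world z) of basket above 0.04 m and contact force between the fingers and basket above 0.5 N and contact force between basket and scale below 0.2 N), for 0.2 s.
2. its bar lies in the hook and draws the pointer down at least 12 mm while the gripper still holds the basket (value of joint hook above 0.012 m and distance between basket_bar and hook_seat below 0.014 m and contact force between the fingers and basket above 0.5 N), for 0.2 s.
At the end, for the whole second after the job is handed in: The orange basket hangs from the hook alone: its bar within 14 mm of the hook's seat, the hook bearing more than 2 N, the pointer between 15 and 66 mm and moving slower than 10 mm/s, the basket clear of the bench, within 0.2 rad of upright and slower than 40 mm/s (distance between basket_bar and hook_seat below 0.014 m and contact force between basket and scale above 2 N and value of joint hook between 0.015 and 0.066 m and velocity of joint hook between -0.01 and 0.01 m/s and angle between basket's own z axis and vertical below 0.2 rad and height (world z) of basket above 0.015 m and linear speed of basket below 0.04 m/s); the robot touches nothing.
It fails at once if the pointer jumps: it moves up or down faster than 0.06 m/s (velocity of joint hook above 0.06 m/s or velocity of joint hook below -0.06 m/s).
It fails at once if the hook is dragged into the red zone (beyond 72 mm) (value of joint hook above 0.072 m).
It fails at once if the basket presses on the balance with more than 30 N, or the robot with more than 5 N (contact force between basket and scale above 30 N or contact force between any of the fingers, the arm and scale above 5 N).
It fails at once if the basket is tipped more than 0.5 rad (angle between basket's own z axis and vertical above 0.5 rad).
It fails at once if a bystander is moved more than 20 mm (distance of any of blue_basket, amber_bottle, jar, slide_box, brush, wax_block from where it was at the start of the episode above 0.02 m).
It also fails if it takes over 61 s, if anything falls off the work surface, if the arm or the gripper's body presses on something with over 40 N, if the wrist force passes 120 N, or if a joint passes its speed limit or range.

## Working session

There is one attempt and no reset: what is moved stays moved. The work goes in short steps, Python scripts to look and compute and a shell command to move; the robot and the scene stay as the last step left them, time stands still between calls to the robot, and variables do not carry over. Pictures are saved under pics/ and viewed, and the job is handed in when it is done.

```bash
ls; mkdir -p pics
python3 - <<'E'
from workcell import bot
import cv2
print(bot.observe())
for n in("side","top"):
    f=bot.grab_frame(n); cv2.imwrite(f"pics/{n}0.png",f[:,:,::-1]); print(bot.camera_model(n))
E
```

```text
pics
{'clock': 0.0, 'qpos': array([-1.39615783,  0.52202333, -0.0363159 ,  1.59998686,  0.02120176,
        1.02110613, -0.11276383]), 'qd': array([ 0.00124282,  0.00074109,  0.00029061, -0.00049639, -0.00081745,
       -0.00085978,  0.00016192]), 'joint_efforts': array([ 2.07255805e-03, -9.27092028e+01,  1.98056392e+00, -3.69934845e+01,
        1.78048282e-02,  8.13373423e-03,  7.89773503e-05]), 'position': array([0.15147563, 0.60610933, 0.30332759]), 'tool_rot': array([-3.14045745e+00,  8.83740036e-05,  2.89677097e+00]), 'force': array([ 0.54702884, -0.20298678, -0.31217255]), 'moment': array([ 0.02970377,  0.01234235, -0.03928135]), 'grip_width': 0.08546384462609344}
{'fx': 442.46858999298564, 'fy': 442.46858999298564, 'cx': 261.1952631655311, 'cy': 188.2131840677537, 'k1': 0.06049384167647236, 'R': array([[ 0.90909916, -0.41620309,  0.01771173],
       [-0.20328835, -0.48034443, -0.8531958 ],
       [ 0.36361046,  0.772039  , -0.52128995]]), 't': array([-0.54561233,  0.19568671,  1.09035578])}
{'fx': 395.28629294519493, 'fy': 395.28629294519493, 'cx': 259.1952568555759, 'cy': 201.75816955871247, 'k1': -0.10719771244853735, 'R': array([[ 0.00538572, -0.9996153 ,  0.02720735],
       [-0.98859307, -0.00941762, -0.15031648],
       [ 0.15051488, -0.02608744, -0.98826348]]), 't': array([-0.09044556,  0.58259987,  1.19767204])}
```

View pics/side0.png

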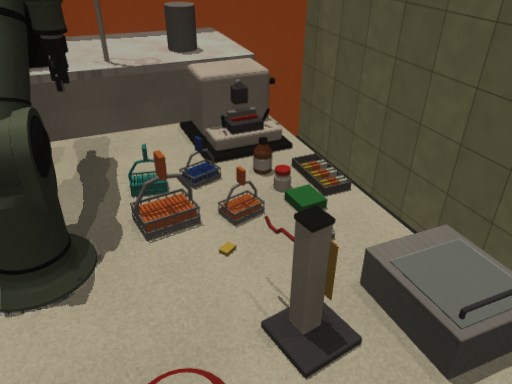

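View pics/top0.png

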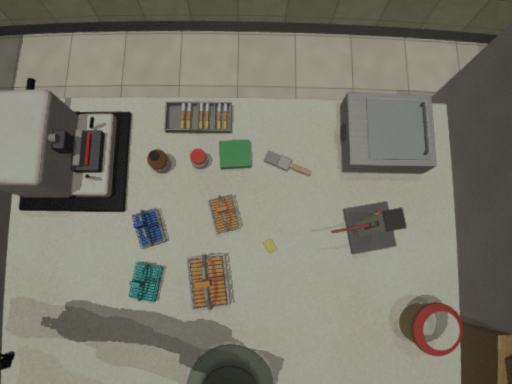

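```bash
cat > h.py <<'E'
import numpy as np, cv2
from scipy.optimize import least_squares
from workcell import bot
C={n:bot.camera_model(n) for n in("side","top")}
def proj(n,X):
    c=C[n]; p=np.atleast_2d(X)@np.array(c["R"]).T+c["t"]; s=p[:,:2]/p[:,2:]; s=s*(1+c["k1"]*(s**2).sum(1,keepdims=True))
    return s*[c["fx"],c["fy"]]+[c["cx"],c["cy"]]
def atz(n,px,z):
    return least_squares(lambda q:(proj(n,[q[0],q[1],z])-px).ravel(),[.5,0]).x
def tri(ps,pt):
    r=least_squares(lambda q:np.r_[(proj("side",q)-ps).ravel(),(proj("top",q)-pt).ravel()],[.5,0,.1]); return r.x,np.abs(r.fun).max()
def crop(f,x0,y0,x1,y1,s,name):
    cv2.imwrite(name,cv2.resize(f[y0:y1,x0:x1,::-1],None,fx=s,fy=s,interpolation=cv2.INTER_CUBIC))
E
python3 - <<'E'
from h import *
S=bot.grab_frame("side");T=bot.grab_frame("top")
a=cv2.resize(S[140:250,120:280,::-1],None,fx=5,fy=5,interpolation=2)
cv2.imwrite("pics/a.png",a)
crop(T,180,180,290,320,4,"pics/b.png")
crop(S,250,180,370,370,3,"pics/c.png")
crop(T,290,170,430,270,5,"pics/d.png")
for n in ("side","top"):
  for th in("basket","basket_grip","hook","scale","basket_bar","wax_block"):
    print(n,th,[(round(d["conf"],2),np.round(d["box"],1).tolist()) for d in bot.silhouettes(n,th)])
E
```

```text
side basket [(0.93, [241.3, 196.6, 41.4, 55.6]), (0.9, [166.8, 196.8, 70.6, 82.3]), (0.87, [148.8, 168.6, 39.4, 53.6])]
side basket_grip [(0.94, [147.0, 173.9, 37.6, 48.2]), (0.81, [241.3, 196.8, 44.1, 60.9]), (0.59, [164.2, 196.6, 71.5, 91.8])]
side hook [(0.57, [280.4, 227.9, 33.1, 27.9])]
side scale [(0.81, [309.9, 291.2, 104.8, 169.1])]
side basket_bar [(0.78, [244.2, 196.0, 45.9, 59.2]), (0.77, [147.5, 171.5, 41.6, 51.2]), (0.55, [165.8, 195.8, 69.7, 90.7])]
side wax_block [(0.55, [225.6, 249.2, 16.9, 11.4])]
top basket [(0.82, [224.6, 215.2, 33.7, 39.8]), (0.66, [210.9, 280.6, 46.1, 58.1]), (0.58, [147.0, 226.9, 37.8, 38.2])]
top basket_grip [(0.94, [225.2, 213.8, 34.9, 41.7]), (0.83, [146.4, 283.3, 32.8, 41.8]), (0.67, [207.6, 283.2, 42.9, 58.3])]
top hook [(0.73, [354.5, 227.4, 48.7, 10.5])]
top scale [(0.55, [367.8, 227.2, 73.5, 49.9])]
top basket_bar [(0.96, [210.0, 283.4, 37.8, 56.8]), (0.83, [146.2, 281.2, 34.8, 41.0]), (0.59, [224.1, 212.6, 29.2, 40.0])]
top wax_block [(0.59, [269.4, 245.2, 11.1, 13.3]), (0.55, [223.8, 215.1, 33.0, 42.9])]
```

View pics/a.png

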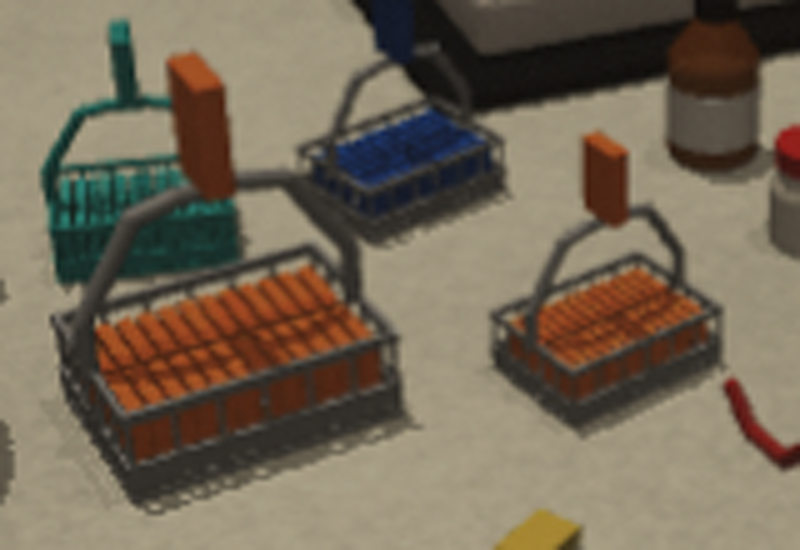

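View pics/b.png

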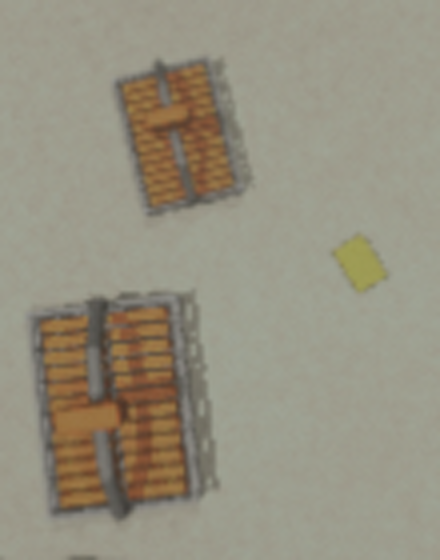

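View pics/c.png

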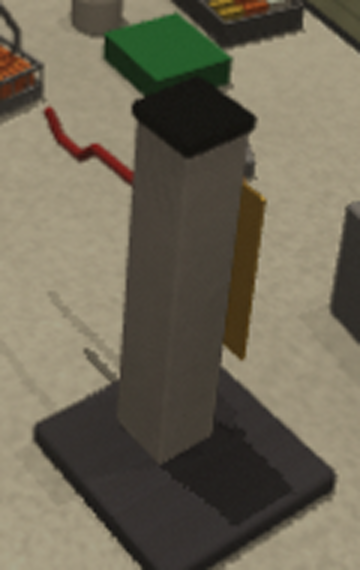

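View pics/d.png

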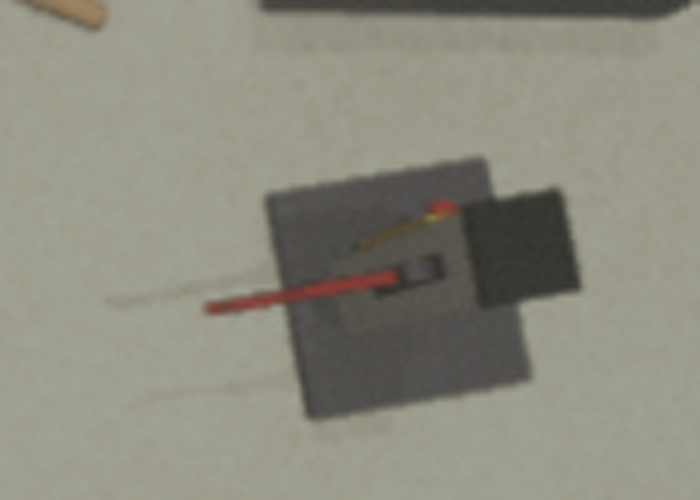

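Run:
```python
from h import *
b=np.array([[116,80],[208,58],[242,190],[150,214]])/4+[180,180]
P=np.array([atz("top",p,.04) for p in b]); print(P,P.mean(0),np.linalg.norm(P-np.roll(P,1,0),axis=1))
d=(P[2]+P[3]-P[0]-P[1]);print("x axis yaw",np.degrees(np.arctan2(d[1],d[0])), np.degrees(np.arctan2(*(P[1]-P[0])[::-1]))) 
print("grip", tri(np.array([607,140])/5+[120,140],np.array([168,115])/4+180), atz("top",np.array([168,115])/4+180,.15),atz("side",np.array([607,140])/5+[120,140],.15))
# scale
f=np.array([[267,197],[485,158],[530,378],[308,417]])/5+[290,170]
for z in(0.0,.02):
  P=np.array([atz("top",p,z) for p in f]);print(z,P.mean(0),np.linalg.norm(P-np.roll(P,1,0),axis=1))
d=P[0]+P[3]-P[1]-P[2];print("-x dir",np.degrees(np.arctan2(d[1],d[0])))
d=P[3]+P[2]-P[1]-P[0];print("y side dir",np.degrees(np.arctan2(d[1],d[0])))
k=np.array([[563,190],[580,290],[483,307],[466,203]])/5+[290,170]
P=np.array([atz("top",p,.291) for p in k]);print("cap",P.mean(0),np.linalg.norm(P-np.roll(P,1,0),axis=1))
print("tip",tri(np.array([48,110])/3+[250,180],np.array([208,309])/5+[290,170]))
print("dip?",atz("side",np.array([78,155])/3+[250,180],.191),"crest",atz("side",np.array([93,150])/3+[250,180],.203))
h0=atz("top",np.array([208,309])/5+[290,170],.2);h1=atz("top",np.array([395,275])/5+[290,170],.2);d=h0-h1
print("hook dir",np.degrees(np.arctan2(d[1],d[0])))
```

```text
[[ 5.88162803e-01  7.21817459e-02]
 [ 6.06460051e-01 -8.52323596e-05]
 [ 5.02134740e-01 -2.82389106e-02]
 [ 4.82755872e-01  4.32127611e-02]] [0.54487837 0.02176759] [0.10931525 0.07454734 0.10805739 0.07403298]
x axis yaw -164.76447204830376 -75.79188528489146
grip (array([0.54648154, 0.02275281, 0.15194085]), np.float64(0.24737328765260713)) [0.54603817 0.02311539] [0.54851697 0.02591909]
0.0 [ 0.50864623 -0.45062215] [0.14566604 0.15106867 0.14801664 0.15171793]
0.02 [ 0.50688009 -0.44438901] [0.14337866 0.14869646 0.14569235 0.14933552]
-x dir 99.98390455232072
y side dir -170.52335243267427
cap [ 0.50335976 -0.42615741] [0.05234059 0.05196759 0.05240047 0.0536505 ]
tip (array([ 0.47857845, -0.28078143,  0.20236117]), np.float64(0.18213946039108464))
dip? [ 0.48218711 -0.3232123 ] crest [ 0.48661369 -0.33631519]
hook dir 100.33543947883894
```

```bash
cat > ov.py <<'E'
from h import *
def over(seat,deg,sag=0,tag="o"):
    a=np.radians(deg);u=np.array([np.cos(a),np.sin(a),0])  # -x dir of scale
    s=np.array([*seat,.195-sag]);pts=[s+u*27+[0,0,.006],s+u*13+[0,0,-.008],s-u*13+[0,0,-.008],s-u*28+[0,0,.004]]
    cap=[s*[1,1,0]-u*120+[0,0,.291]+u*i*.025+np.array([-u[1],u[0],0])*j*.025 for i,j in((1,1),(1,-1),(-1,-1),(-1,1))]
    u=u
    return np.array(pts),np.array(cap)
E
sed -i 's/u\*27/u*.027/;s/u\*13/u*.013/g;s/u\*28/u*.028/;s/u\*120/u*.120/' ov.py
python3 - <<'E'
from ov import *
S=cv2.imread("pics/side0.png");T=cv2.imread("pics/top0.png")
pts,cap=over([.483,-.307],100)
def draw(I,n,x0,y0,x1,y1,s,seqs):
    J=cv2.resize(I[y0:y1,x0:x1],None,fx=s,fy=s,interpolation=2)
    for q in seqs:
        p=((proj(n,q)-[x0,y0]+.5)*s).astype(int); cv2.polylines(J,[p.reshape(-1,1,2)],False,(0,255,0),1)
        for k in p: cv2.circle(J,tuple(map(int,k)),3,(255,255,0),1)
    return J
cc=np.r_[cap,cap[:1]]
a=np.radians(15);ux=np.array([np.cos(a),np.sin(a),0]);uy=np.array([-ux[1],ux[0],0])
b=np.array([.546,.0225,0]);box=[b+ux*i*.055+uy*j*.04+[0,0,.04] for i,j in((1,1),(1,-1),(-1,-1),(-1,1),(1,1))]
g=[b+ux*i*.006+uy*j*.015+[0,0,.15] for i,j in((1,1),(1,-1),(-1,-1),(-1,1),(1,1))]+[b+[0,0,.1]]
A=draw(S,"side",255,180,355,270,4,[pts,cc]);B=draw(T,"top",320,190,420,270,4,[pts,cc])
Cc=draw(S,"side",200,150,300,240,4,[box,g]);D=draw(T,"top",190,170,290,250,4,[box,g])
m=lambda x:cv2.copyMakeBorder(x,0,360-x.shape[0],0,0,0)
cv2.imwrite("pics/ov1.png",np.hstack([m(A),m(B)]));cv2.imwrite("pics/ov2.png",np.hstack([m(Cc),m(D)]))
E
```

```text
(no output)
```

View pics/ov1.png

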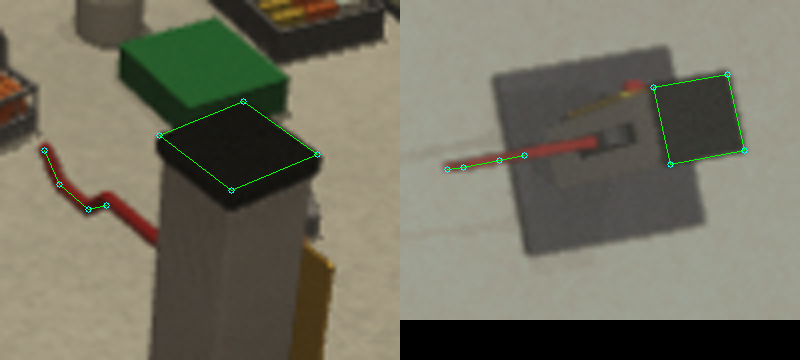

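View pics/ov2.png

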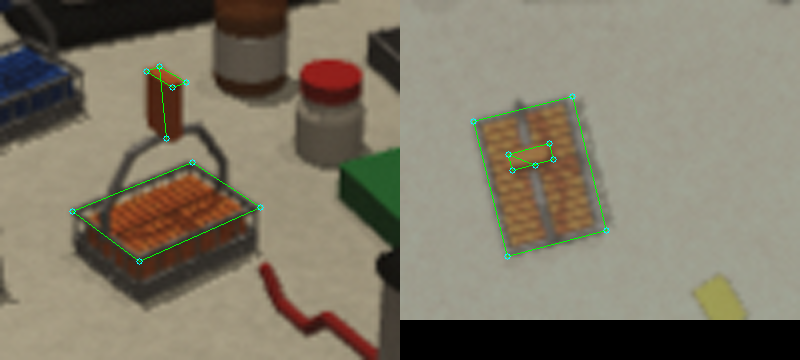

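Four things resemble the basket: the large orange one (side 165,205), a small orange one (241,205), a turquoise one (148,170) and a blue one (200,170). The small orange basket is the one meant. Its rim measures about 109 x 74 mm against a stated 110 x 80, its grip is orange, and the crop and overlay confirm this.

```bash
python3 -m crank '{"travel":[[1.5,-2,3],[4,-6,6],[6.5,-9.6,6],[9,-13.3,6],[11.5,-17,6],[14,-20.7,6],[16.5,-24.4,6],[19,-28,6]],"rot":[[0,0,-4],[0,0,-12],[0,0,-20],[0,0,-28],[0,0,-36],[0,0,-44],[0,0,-52],[0,0,-60]]}' 0 60
python3 -m crank '{"travel":[[2.5,-3.7,0],[5,-7.4,0],[7.5,-11.1,0],[10,-14.8,0],[12.5,-18.5,0],[15,-22.2,0],[17.5,-25.9,0],[20.5,-30.3,0]],"rot":[[0,0,-1],[0,0,-1],[0,0,-1],[0,0,-1],[0,0,-1],[0,0,-1],[0,0,-1],[0,0,-1]]}'
python3 -m crank '{"travel":[[0,0,0],[0,0,0],[0,0,0]],"rot":[[0,0,0],[0,0,0],[0,0,0]]}'
```

```text
clock: 1.6
position: [0.3422, 0.3247, 0.3642]
tool_rot: [3.141, -0.001, 1.844]
force: [0.7, 1.4, -0.4]
grip_width: 0.0424
clock: 2.4
position: [0.5453, 0.0249, 0.3641]
tool_rot: [3.141, -0.0, 1.833]
force: [0.4, 0.7, 0.5]
grip_width: 0.0429
clock: 2.7
position: [0.5444, 0.0268, 0.3638]
tool_rot: [-3.141, -0.0, 1.833]
force: [-0.9, 0.2, -0.2]
grip_width: 0.0426
```

```bash
python3 -m crank '{"travel":[[0.1,-0.3,-3],[0.1,-0.3,-6],[0.1,-0.3,-9],[0.1,-0.3,-11],[0.1,-0.3,-12],[0.1,-0.3,-12],[0.1,-0.3,-12]],"rot":[[0,0,0],[0,0,0],[0,0,0],[0,0,0],[0,0,0],[0,0,0],[0,0,0]]}'
python3 - <<'E'
from h import *
o=bot.observe();print(o["position"],o["tool_rot"],o["force"])
S=bot.grab_frame("side");crop(S,190,100,310,240,4,"pics/e.png")
E
```

```text
clock: 3.4
position: [0.5459, 0.0235, 0.2448]
tool_rot: [3.141, -0.0, 1.833]
force: [0.1, -0.3, -0.8]
grip_width: 0.0424
[0.54592522 0.02347255 0.24478087] [ 3.14063881e+00 -1.96201792e-05  1.83272737e+00] [ 0.05057495 -0.25196022 -0.81907319]
```

View pics/e.png

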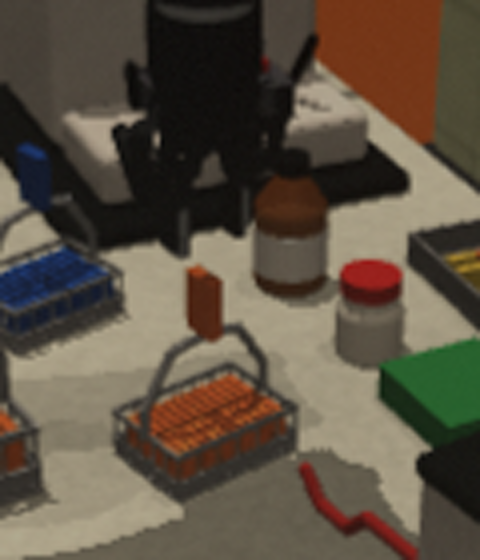

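The open fingers, with tips at crop (175,250) and (240,230), straddle the orange grip at (205,275). I'll go down the rest of the way and grip.

```bash
python3 -m crank '{"travel":[[0,-0.1,-2],[0,-0.1,-4],[0,-0.1,-5.5],[0,-0.1,-5.9],[0,-0.1,-5.9],[0,-0.1,-5.9]],"rot":[[0,0,0],[0,0,0],[0,0,0],[0,0,0],[0,0,0],[0,0,0]]}'
python3 -m crank '{"travel":[[0,0,0],[0,0,0],[0,0,0],[0,0,0],[0,0,0],[0,0,0],[0,0,0],[0,0,0]],"rot":[[0,0,0],[0,0,0],[0,0,0],[0,0,0],[0,0,0],[0,0,0],[0,0,0],[0,0,0]]}' -1 60
```

```text
clock: 4.05
position: [0.5461, 0.0221, 0.1859]
tool_rot: [3.14, 0.0, 1.832]
force: [0.3, 0.3, 0.9]
grip_width: 0.0426
clock: 4.85
position: [0.546, 0.0221, 0.1855]
tool_rot: [3.141, -0.0, 1.832]
force: [-1.3, 0.9, 8.6]
grip_width: 0.0114
```

```bash
python3 -m crank '{"travel":[[0,0,0.5],[0,0,1.5],[0,0,3.5],[0,0,6],[0,0,9],[0,0,11.5],[0,0,12.5],[0,0,12.5]],"rot":[[0,0,0],[0,0,0],[0,0,0],[0,0,0],[0,0,0],[0,0,0],[0,0,0],[0,0,0]]}'
python3 -m crank '{"travel":[[0,0,0],[0,0,0],[0,0,0],[0,0,0],[0,0,0]],"rot":[[0,0,0],[0,0,0],[0,0,0],[0,0,0],[0,0,0]]}'
python3 - <<'E'
from h import *
F=[]
for i in range(6):
    S=bot.grab_frame("side"); F.append(bot.observe()["force"])
F=np.array(F);print(F.mean(0),F.std(0)); o=bot.observe();print(o["position"],o["tool_rot"],o["moment"])
crop(S,190,80,330,240,4,"pics/f.png")
T=bot.grab_frame("top");crop(T,180,150,290,260,4,"pics/f2.png")
E
```

```text
clock: 5.65
position: [0.5459, 0.0221, 0.3109]
tool_rot: [3.14, -0.0, 1.832]
force: [-0.4, 0.5, -7.1]
grip_width: 0.0113
clock: 6.15
position: [0.5456, 0.022, 0.3096]
tool_rot: [-3.141, 0.0, 1.832]
force: [-0.4, 0.1, -6.0]
grip_width: 0.0111
[ 0.10685267 -0.31597645 -6.08632527] [0.51355146 0.21229645 0.49812775]
[0.54564533 0.02201109 0.30987442] [-3.14152667e+00 -1.54885038e-05  1.83202575e+00] [-0.00347372 -0.02057244 -0.00200942]
```

View pics/f.png

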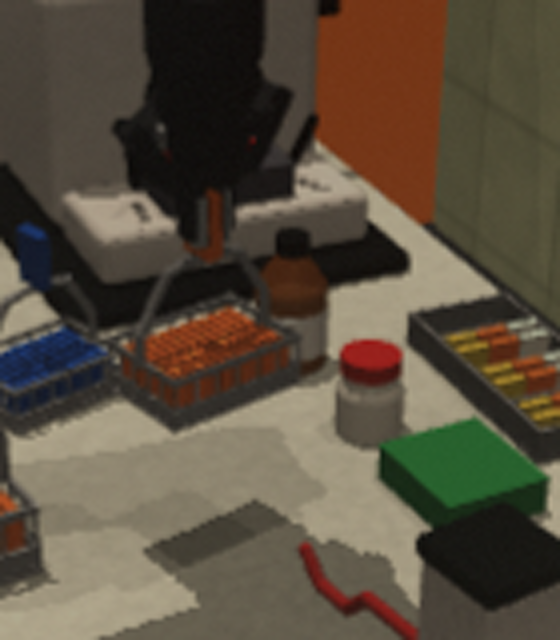

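```bash
python3 -m crank '{"travel":[[-0.4,-1,0],[-1.2,-3.5,0],[-2.4,-7,0],[-3.8,-11,0],[-5.2,-15,0],[-6.5,-19,0],[-7.5,-22,0],[-8,-23,0]],"rot":[[0,0,0],[0,0,-1],[0,0,-2],[0,0,-3],[0,0,-4],[0,0,-5],[0,0,-5],[0,0,-5]]}'
python3 -m crank '{"travel":[[0,0,0],[0,0,0],[0,0,0],[0,0,0]],"rot":[[0,0,0],[0,0,0],[0,0,0],[0,0,0]]}'
python3 - <<'E'
from h import *
S=bot.grab_frame("side"); T=bot.grab_frame("top")
o=bot.observe();print(o["position"],o["tool_rot"],o["force"])
crop(S,210,110,370,260,4,"pics/g.png")
crop(T,260,160,420,280,4,"pics/g2.png")
E
```

```text
clock: 7.3
position: [0.4637, -0.2117, 0.3102]
tool_rot: [-3.141, 0.001, 1.74]
force: [-0.3, -0.1, -6.6]
grip_width: 0.0111
clock: 7.7
position: [0.466, -0.2072, 0.3098]
tool_rot: [-3.142, -0.0, 1.746]
force: [-0.3, 0.0, -6.4]
grip_width: 0.0112
[ 0.46591049 -0.20739812  0.30986588] [-3.14158411e+00 -9.17534784e-05  1.74593085e+00] [-0.68352423 -0.66939687 -6.92703482]
```

View pics/g.png

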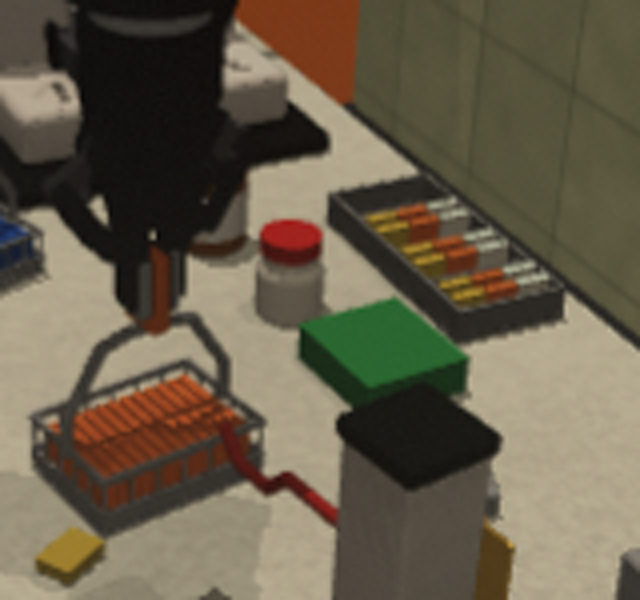

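View pics/g2.png

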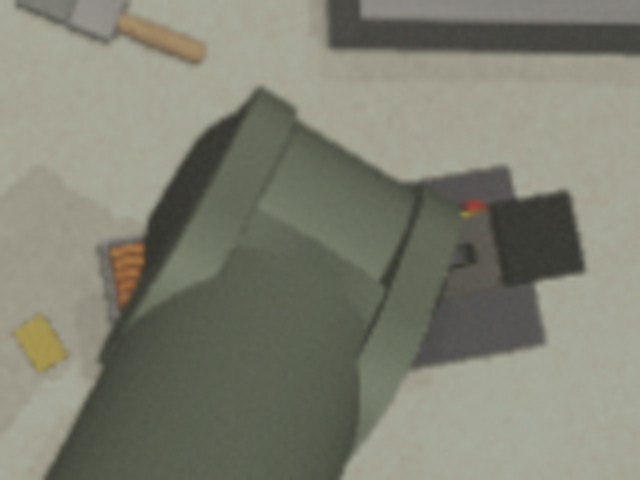

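Run:
```python
from ov import *
pts,_=over([.483,-.307],100)
c=np.array([.466,-.2074,.2242]);a=np.radians(10);x=np.array([np.cos(a),np.sin(a),0])
for p in (c-x*.012,c,c+x*.012,*pts): print(((proj("side",p)[0]-[210,110]+.5)*4).round(0))
```

```text
[131. 338.]
[150. 332.]
[168. 325.]
[225. 431.]
[239. 465.]
[268. 490.]
[286. 486.]
```

```bash
python3 -m crank '{"travel":[[0.1,-0.5,0],[0.3,-1.5,0],[0.5,-2.7,0],[0.7,-3.8,0],[0.8,-4.6,0],[0.85,-5,0],[0.85,-5,0],[0.85,-5,0]],"rot":[[0,0,0],[0,0,0],[0,0,0],[0,0,0],[0,0,0],[0,0,0],[0,0,0],[0,0,0]]}'
python3 - <<'E'
from h import *
S=bot.grab_frame("side"); T=bot.grab_frame("top")
o=bot.observe();print(o["position"],o["tool_rot"],o["force"])
crop(S,220,120,370,260,4,"pics/i.png")
E
```

```text
clock: 8.6
position: [0.4741, -0.2577, 0.3098]
tool_rot: [-3.141, -0.0, 1.745]
force: [0.8, 0.6, -6.3]
grip_width: 0.0113
[ 0.47420432 -0.25748792  0.30988189] [ 3.14158234e+00 -3.24785802e-04  1.74537748e+00] [-0.29131808  0.15186587 -5.7370271 ]
```

View pics/i.png

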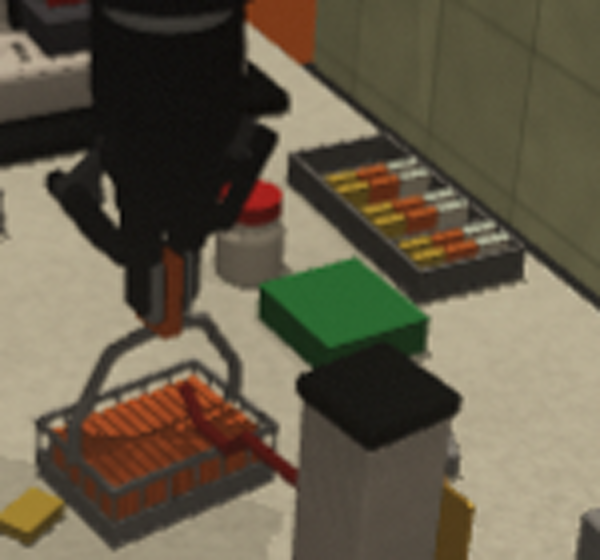

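```bash
python3 -m crank '{"travel":[[0.1,-0.5,0],[0.3,-1.4,0],[0.45,-2.4,0],[0.6,-3.4,0],[0.75,-4.3,0],[0.85,-4.8,0],[0.88,-5,0],[0.88,-5,0]],"rot":[[0,0,0],[0,0,0],[0,0,0],[0,0,0],[0,0,0],[0,0,0],[0,0,0],[0,0,0]]}'
python3 -m crank '{"travel":[[0,0,0],[0,0,0]],"rot":[[0,0,0],[0,0,0]]}'
python3 - <<'E'
from h import *
S=bot.grab_frame("side"); T=bot.grab_frame("top")
o=bot.observe();print(o["position"],o["tool_rot"],o["force"])
crop(S,220,120,370,260,4,"pics/j.png")
E
```

```text
clock: 9.5
position: [0.4829, -0.3081, 0.3098]
tool_rot: [-3.141, -0.0, 1.745]
force: [0.1, -1.0, -5.9]
grip_width: 0.0114
clock: 9.7
position: [0.483, -0.3076, 0.3099]
tool_rot: [3.141, -0.0, 1.745]
force: [-1.0, 0.4, -6.4]
grip_width: 0.0112
[ 0.48301443 -0.3076798   0.30993801] [ 3.14154273e+00 -1.22996536e-04  1.74521128e+00] [ 0.17690274  0.78831654 -6.93648374]
```

View pics/j.png

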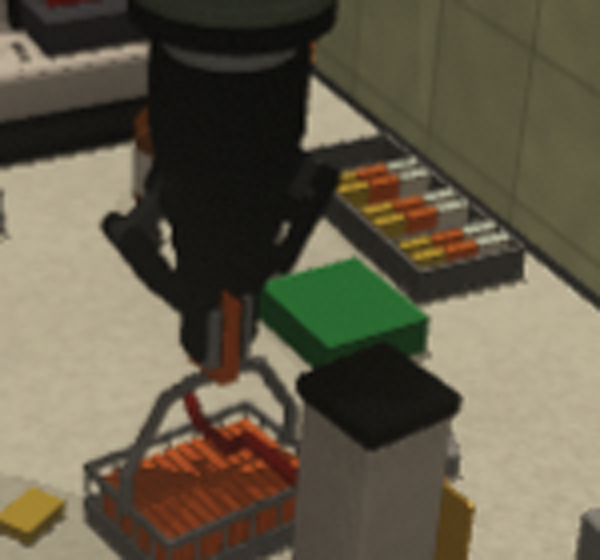

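```bash
python3 -m crank '{"travel":[[0,0,-0.3],[0,0,-0.8],[0,0,-1.3],[0,0,-1.7],[0,0,-2.0],[0,0,-2.2],[0,0,-2.3],[0,0,-2.4]],"rot":[[0,0,0],[0,0,0],[0,0,0],[0,0,0],[0,0,0],[0,0,0],[0,0,0],[0,0,0]]}'
python3 -m crank '{"travel":[[0,0,-0.1],[0,0,-0.2],[0,0,-0.3],[0,0,-0.4],[0,0,-0.5],[0,0,-0.6],[0,0,-0.7],[0,0,-0.8]],"rot":[[0,0,0],[0,0,0],[0,0,0],[0,0,0],[0,0,0],[0,0,0],[0,0,0],[0,0,0]]}'
python3 -m crank '{"travel":[[0,0,-0.1],[0,0,-0.2],[0,0,-0.3],[0,0,-0.4],[0,0,-0.5],[0,0,-0.6],[0,0,-0.7],[0,0,-0.8]],"rot":[[0,0,0],[0,0,0],[0,0,0],[0,0,0],[0,0,0],[0,0,0],[0,0,0],[0,0,0]]}'
python3 - <<'E'
from h import *
F=[]
for i in range(6):
    S=bot.grab_frame("side"); F.append(bot.observe()["force"])
F=np.array(F);print(F.mean(0),F.std(0)); o=bot.observe();print(o["position"],o["tool_rot"],o["moment"])
crop(S,220,120,370,260,4,"pics/k.png")
E
```

```text
clock: 10.6
position: [0.483, -0.308, 0.2859]
tool_rot: [3.141, 0.0, 1.745]
force: [-0.6, -1.0, -6.3]
grip_width: 0.0111
clock: 11.4
position: [0.483, -0.308, 0.2778]
tool_rot: [3.142, 0.0, 1.745]
force: [-0.4, -0.2, -5.3]
grip_width: 0.0118
clock: 12.2
position: [0.483, -0.308, 0.2699]
tool_rot: [3.142, 0.0, 1.745]
force: [-0.4, -0.3, -5.0]
grip_width: 0.0113
[-0.03654305 -0.52047406 -4.21712958] [0.7780368  0.72236101 0.58848785]
[ 0.48297734 -0.30796571  0.26993665] [3.14154170e+00 2.44402673e-05 1.74482327e+00] [-0.12349825  0.01301224  0.00634057]
```

View pics/k.png

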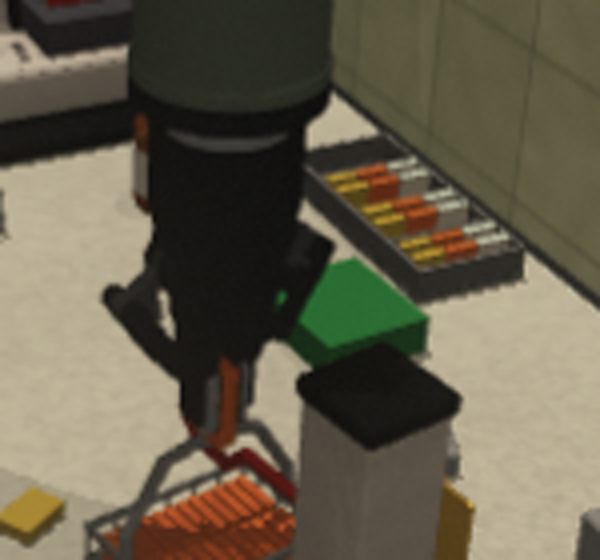

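```bash
python3 -m crank '{"travel":[[0,0,-0.1],[0,0,-0.2],[0,0,-0.3],[0,0,-0.4],[0,0,-0.5],[0,0,-0.6],[0,0,-0.7],[0,0,-0.8]],"rot":[[0,0,0],[0,0,0],[0,0,0],[0,0,0],[0,0,0],[0,0,0],[0,0,0],[0,0,0]]}'
python3 -m crank '{"travel":[[0,0,-0.1],[0,0,-0.2],[0,0,-0.3],[0,0,-0.4],[0,0,-0.5],[0,0,-0.6],[0,0,-0.7],[0,0,-0.8]],"rot":[[0,0,0],[0,0,0],[0,0,0],[0,0,0],[0,0,0],[0,0,0],[0,0,0],[0,0,0]]}'
python3 - <<'E'
from h import *
F=[]
for i in range(10):
    S=bot.grab_frame("side"); o=bot.observe();F.append(np.r_[o["force"],o["moment"]])
F=np.array(F);print(F.mean(0).round(3),F.std(0).round(3)); print(o["position"],o["tool_rot"])
crop(S,220,120,370,270,4,"pics/l.png")
E
```

```text
clock: 13.3
position: [0.483, -0.308, 0.2618]
tool_rot: [3.142, 0.0, 1.745]
force: [0.3, -0.4, -3.6]
grip_width: 0.011
clock: 14.1
position: [0.483, -0.308, 0.2538]
tool_rot: [3.142, 0.0, 1.745]
force: [-0.5, -0.5, -1.7]
grip_width: 0.0111
[ 0.123 -1.041 -2.415 -0.186 -0.048 -0.011] [0.437 0.358 0.463 0.027 0.035 0.02 ]
[ 0.48298802 -0.3079633   0.2539269 ] [3.14156683e+00 5.88453588e-05 1.74484607e+00]
```

View pics/l.png

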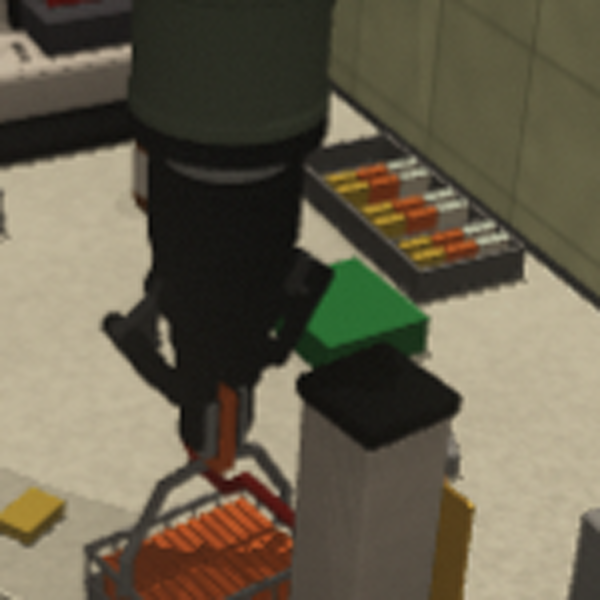

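Run:
```python
from ov import *
I=cv2.imread("pics/l.png")
pts,_=over([.483,-.307],100,.027)
c=np.array([.483,-.308,.168]);a=np.radians(10);x=np.array([np.cos(a),np.sin(a),0])
P=lambda q:((proj("side",q)-[220,120]+.5)*4)
print(P(pts).round(),P([c-x*.012,c,c+x*.012]).round())
s=170/1;J=cv2.resize(I[400:560,120:320],None,fx=4,fy=4,interpolation=2)
for q,col in((pts,(0,255,0)),(np.array([c-x*.012,c+x*.012]),(255,255,0))):
    for k in (P(q)-[120,400])*4: cv2.circle(J,tuple(map(int,k)),5,col,1)
cv2.imwrite("pics/l2.png",J)
```

```text
[[183. 432.]
 [198. 466.]
 [226. 491.]
 [244. 488.]] [[195. 475.]
 [213. 467.]
 [231. 460.]]
```

View pics/l2.png

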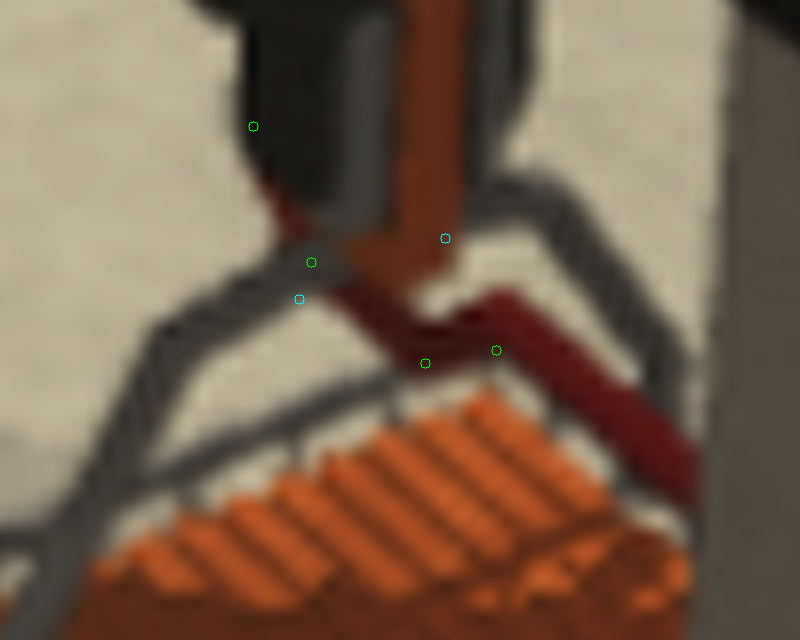

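```bash
python3 -m crank '{"travel":[[0,-0.05,0],[0,-0.1,0],[0.05,-0.15,0],[0.05,-0.2,0],[0.05,-0.2,0]],"rot":[[0,0,0],[0,0,0],[0,0,0],[0,0,0],[0,0,0]]}'
python3 - <<'E'
from h import *
F=[]
for i in range(12):
    S=bot.grab_frame("side"); o=bot.observe();F.append(np.r_[o["force"],o["moment"]])
F=np.array(F);print(F.mean(0).round(3),F.std(0).round(3)); print(o["position"],o["tool_rot"])
E
```

```text
clock: 15.1
position: [0.4835, -0.31, 0.2539]
tool_rot: [-3.142, -0.0, 1.745]
force: [-0.4, 1.7, -1.8]
grip_width: 0.0114
[ 0.146  1.193 -1.97   0.27   0.034 -0.007] [0.488 0.499 0.389 0.036 0.028 0.034]
[ 0.48347461 -0.30995463  0.25389983] [-3.14157492e+00  2.06553160e-05  1.74491352e+00]
```

```bash
python3 -m crank '{"travel":[[0,0.05,-0.1],[0,0.1,-0.2],[0,0.1,-0.3],[0,0.1,-0.4],[0,0.1,-0.5],[0,0.1,-0.6],[0,0.1,-0.7],[0,0.1,-0.8]],"rot":[[0,0,0],[0,0,0],[0,0,0],[0,0,0],[0,0,0],[0,0,0],[0,0,0],[0,0,0]]}'
python3 -m crank '{"travel":[[0,0,-0.1],[0,0,-0.2],[0,0,-0.3],[0,0,-0.4],[0,0,-0.4]],"rot":[[0,0,0],[0,0,0],[0,0,0],[0,0,0],[0,0,0]]}'
python3 - <<'E'
from h import *
F=[]
for i in range(30):
    S=bot.grab_frame("side"); o=bot.observe();F.append(np.r_[o["force"],o["moment"]])
F=np.array(F);print(F.mean(0).round(3),F.std(0).round(3)); print(o["position"],o["tool_rot"],o["clock"])
E
```

```text
clock: 16.5
position: [0.4835, -0.3091, 0.2459]
tool_rot: [3.141, 0.0, 1.745]
force: [0.0, -3.0, -0.7]
grip_width: 0.0113
clock: 17.0
position: [0.4835, -0.3089, 0.2418]
tool_rot: [-3.142, -0.0, 1.745]
force: [0.8, -1.8, 0.1]
grip_width: 0.0114
[ 2.540e-01 -2.209e+00 -2.590e-01 -5.340e-01 -4.800e-02  2.000e-03] [0.409 0.592 0.428 0.036 0.028 0.031]
[ 0.48345536 -0.30895778  0.24189302] [-3.14156895e+00  2.26717407e-06  1.74481949e+00] 18.5
```

```bash
python3 -m crank '{"travel":[[0,-0.03,-0.05],[0,-0.06,-0.1],[0,-0.06,-0.15],[0,-0.06,-0.15]],"rot":[[0,0,0],[0,0,0],[0,0,0],[0,0,0]]}'
python3 - <<'E'
from h import *
F=[]
for i in range(40):
    S=bot.grab_frame("side"); o=bot.observe();F.append(np.r_[o["force"],o["moment"]])
F=np.array(F);print(F.mean(0).round(3),F.std(0).round(3)); print(o["position"],o["tool_rot"],o["clock"])
E
```

```text
clock: 18.9
position: [0.4835, -0.3093, 0.2402]
tool_rot: [-3.141, -0.001, 1.745]
force: [-0.0, 1.1, -0.8]
grip_width: 0.011
[ 0.061  2.738  0.067  0.674  0.004 -0.   ] [0.464 0.622 0.502 0.085 0.028 0.03 ]
[ 0.48346117 -0.30954011  0.24038009] [-3.14155009e+00 -1.18622782e-05  1.74484710e+00] 20.9
```

```bash
python3 -m crank '{"travel":[[0,0.015,0],[0,0.03,0],[0,0.03,0],[0,0.03,0]],"rot":[[0,0,0],[0,0,0],[0,0,0],[0,0,0]]}'
python3 - <<'E'
from h import *
F=[]
for i in range(30):
    S=bot.grab_frame("side"); o=bot.observe();F.append(np.r_[o["force"],o["moment"]])
F=np.array(F);print(F.mean(0).round(3),F.std(0).round(3)); print(o["position"],o["tool_rot"],o["clock"])
crop(S,220,120,370,270,4,"pics/m.png")
E
```

```text
clock: 21.3
position: [0.4834, -0.3094, 0.2404]
tool_rot: [3.142, 0.0, 1.745]
force: [-0.5, 1.7, 0.6]
grip_width: 0.0111
[-0.211  0.013 -0.01   0.015  0.015 -0.012] [0.561 0.788 0.482 0.098 0.029 0.025]
[ 0.48346683 -0.30928277  0.24040569] [-3.14157051e+00  5.18736531e-05  1.74482290e+00] 22.8
```

View pics/m.png

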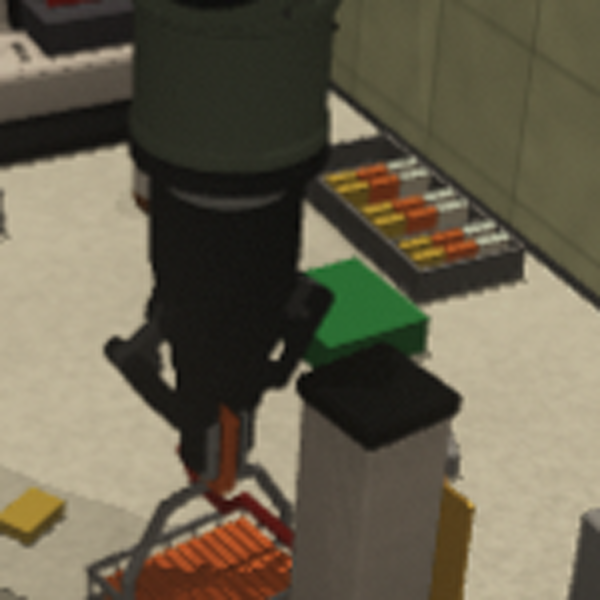

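```bash
python3 -m crank '{"travel":[[0,0,0],[0,0,0],[0,0,0]],"rot":[[0,0,0],[0,0,0],[0,0,0]]}' -1 20
python3 - <<'E'
from h import *
F=[]
for i in range(30):
    S=bot.grab_frame("side"); o=bot.observe();F.append(np.r_[o["force"],o["moment"]])
F=np.array(F);print(F.mean(0).round(3),F[15:].mean(0).round(3)); print(o["position"],o["grip_width"],o["clock"])
E
```

```text
clock: 23.1
position: [0.4835, -0.3093, 0.2404]
tool_rot: [3.142, 0.0, 1.745]
force: [0.1, -0.1, -0.0]
grip_width: 0.0114
[-0.005 -0.519 -0.054 -0.137  0.01   0.004] [ 0.034 -0.335 -0.05  -0.145  0.014 -0.005]
[ 0.48349034 -0.30925925  0.24041303] 0.011507257537431124 24.6
```

Forces are balanced: fz is about -0.05 N and the sideways load is small. I'll open gently.

```bash
python3 -m crank '{"travel":[[0,0,0],[0,0,0],[0,0,0],[0,0,0]],"rot":[[0,0,0],[0,0,0],[0,0,0],[0,0,0]]}' -0.68 20
python3 -m crank '{"travel":[[0,0,0],[0,0,0],[0,0,0],[0,0,0]],"rot":[[0,0,0],[0,0,0],[0,0,0],[0,0,0]]}' -0.55
python3 -m crank '{"travel":[[0,0,0],[0,0,0],[0,0,0],[0,0,0]],"rot":[[0,0,0],[0,0,0],[0,0,0],[0,0,0]]}' 0.1
python3 - <<'E'
from h import *
S=bot.grab_frame("side");o=bot.observe();print(o["force"],o["moment"])
crop(S,220,120,370,270,4,"pics/n.png")
E
```

```text
clock: 25.0
position: [0.4835, -0.3092, 0.2404]
tool_rot: [-3.142, -0.0, 1.745]
force: [0.5, -0.5, 0.9]
grip_width: 0.0138
clock: 25.4
position: [0.4835, -0.3093, 0.2404]
tool_rot: [-3.142, -0.0, 1.745]
force: [0.7, 0.0, -0.2]
grip_width: 0.0191
clock: 25.8
position: [0.4835, -0.3093, 0.2404]
tool_rot: [3.142, 0.0, 1.745]
force: [0.2, -0.3, -0.2]
grip_width: 0.0473
[ 0.33401061 -0.00592209  0.02809426] [-0.03759315 -0.00663638  0.0018177 ]
```

View pics/n.png

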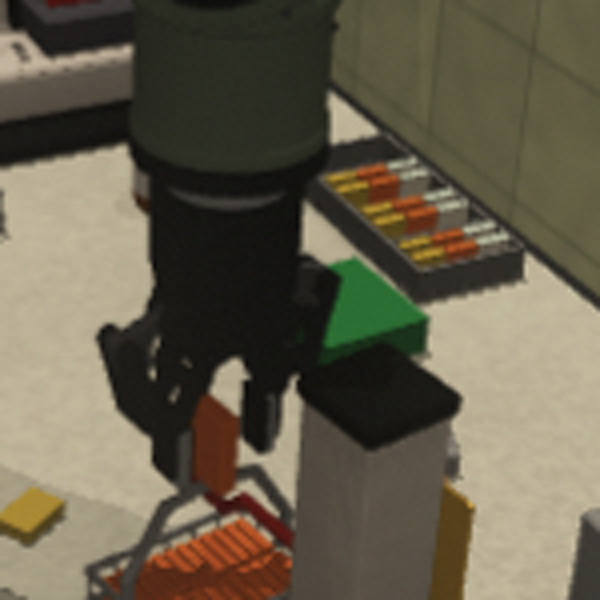

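The basket hangs on its own, with the grip block at (215,445) free between the open fingers. I'll back straight up.

```bash
python3 -m crank '{"travel":[[0,0,0.5],[0,0,1.5],[0,0,3],[0,0,5],[0,0,7.5],[0,0,10],[0,0,12],[0,0,13]],"rot":[[0,0,0],[0,0,0],[0,0,0],[0,0,0],[0,0,0],[0,0,0],[0,0,0],[0,0,0]]}'
python3 -m crank '{"travel":[[0,3,0],[0,7,0],[0,11,0],[0,15,0],[0,18,0],[0,20,0],[0,20,0],[0,20,0]],"rot":[[0,0,0],[0,0,0],[0,0,0],[0,0,0],[0,0,0],[0,0,0],[0,0,0],[0,0,0]]}'
python3 - <<'E'
from h import *
S=bot.grab_frame("side");
for i in range(20): S2=bot.grab_frame("side")
T=bot.grab_frame("top")
J=np.hstack([S[140:330,200:370],S2[140:330,200:370]]);cv2.imwrite("pics/q.png",cv2.resize(J[:,:,::-1],(782,437)))
print(np.abs(S.astype(int)-S2)[180:330,200:300].mean())
cv2.imwrite("pics/q2.png",T[:,:,::-1]);print(bot.observe()["clock"])
E
```

```text
clock: 26.65
position: [0.4836, -0.3096, 0.3728]
tool_rot: [3.139, 0.001, 1.745]
force: [-0.0, 0.4, 0.0]
grip_width: 0.0471
clock: 27.45
position: [0.4834, -0.1093, 0.3705]
tool_rot: [3.142, 0.0, 1.745]
force: [-0.1, -1.1, 0.4]
grip_width: 0.0469
0.7629555555555556
28.55
```

View pics/q.png

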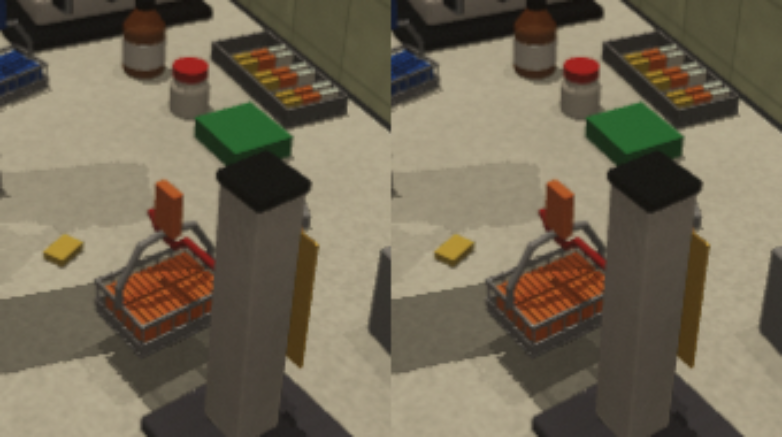

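View pics/q2.png

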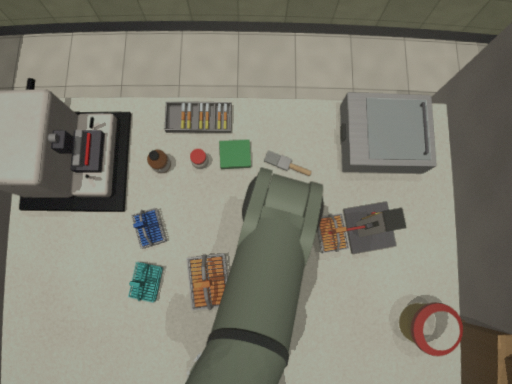

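Run:
```python
from ov import *
S=bot.grab_frame("side")
c=np.array([.4835,-.3093,0.]);zb=.054
a=np.radians(10);x=np.array([np.cos(a),np.sin(a),0]);y=np.array([-x[1],x[0],0])
x0,y0=225,200;s=6
J=cv2.resize(S[y0:y0+95,x0:x0+90,::-1],None,fx=s,fy=s,interpolation=2)
q=lambda i,j,z:c+x*i+y*j+[0,0,zb+z]
for L in ([q(-.006,-.015,.102),q(-.006,-.015,.15),q(.006,-.015,.15),q(.006,-.015,.102),q(-.006,-.015,.102)],[q(-.055,-.04,.04),q(.055,-.04,.04),q(.055,.04,.04),q(-.055,.04,.04),q(-.055,-.04,.04)]):
    p=((proj("side",np.array(L))-[x0,y0]+.5)*s).astype(int);cv2.polylines(J,[p.reshape(-1,1,2)],False,(0,255,0),1)
cv2.imwrite("pics/r.png",J)
```

```text
(no output)
```

View pics/r.png

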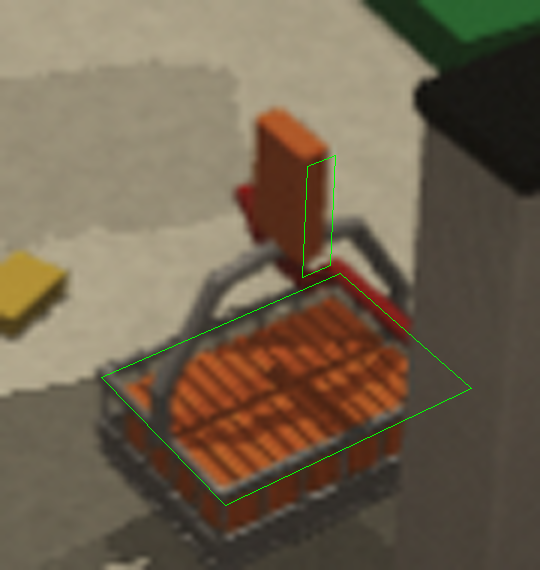

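```bash
python3 -c "
from workcell import bot
print(bot.job_done(), bot.observe()['clock'])"
```

```text
the job is handed in; nothing more can be done
the job is handed in; nothing more can be done
```

The small orange basket is hanging on the balance hook by itself, and I handed the job in at about 28.6 s; the interface reports no verdict.

**What I did:** I gripped it by the orange block, lifted it and brought the bar in over the hook tip. I then lowered it at about 10 mm/s until the wrist felt no load: fz was about -0.05 N, against a carried weight of about 6.1 N. I cut the grip to 20 N, opened the fingers in stages and backed away.

**Last checks:**
- **Stillness:** two pictures taken 1 s apart show the basket not moving.
- **Tilt:** the overlay shows it upright, with no visible tilt.
- **Reading:** the pointer should stand at about 40 mm. I worked this out from arm height and force, as the dial itself isn't readable in the pictures.
- **Bystanders:** in the last pictures the ones in view look where they were, judged by eye; the arm hides the wax block in the top view, but it shows in the side view.

**What disagreed:**
- **Sideways drag:** while lowering, friction on the hook pushed the bar sideways with up to about 3 N. I trimmed that out to about 0.3–0.5 N before letting go.
- **Seat position:** the camera overlay of bar and hook was about 2 px (3 mm) off, so the bar's place along the hook is known only to about 3 mm, within the 14 mm allowed.
- **Pointer speed:** I could not measure it directly.

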